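# Lean the washed cherry paddle to drain on the oven's pull-out tray

## Task

First slide the tray under the oven in to its halfway mark, so that it makes a drip shelf. Then stand the cherry wood paddle on it to drain: blade end down on the tray floor with its edge square against the inside of the tray's front lip, handle end leaning on the front of the oven. Leave the paddle resting there by itself, and leave the crock, the shaker and the scraper where they are.

Things in the scene. Friction and masses are not known exactly. Their poses are not given: they have to be found in the camera images.
- oven: Stainless countertop oven, 440 mm wide, 340 deep, 260 high, fixed. Origin on the counter under the middle of its flat front; x points into the oven, y along the front, z up: the front is the plane x = 0 from z = 45 to 260 mm. A level door handle bar stands 38 mm out from the front at z = 235 mm (y from -180 to 70 mm). Three control knobs stand 20 mm out at y = 165 mm.
- tray (a joint): Aluminium tray under the oven: how far out, m. 0 = home, 0.32 = fully out, 0.16 = halfway, where the orange line across its floor and sides meets the oven front. Opens along the oven's -x; about 4 N to push, stays where left. Floor 10 mm above the counter, inside width 312 mm, side walls to 30 mm; front lip 15 mm thick, top 36 mm above the counter, black grip strip on its outside.
- tray_stop (a point): Middle of the inner face of the tray's front lip, at the height of the tray floor (10 mm above the counter); moves with the tray. Axes as the oven's. The lip's inner face is the plane x = 0 here; the inside of the tray lies at x > 0. With the tray at t m out this point is t m in front of the oven's front face.
- tray_grip (a point): Middle of the outer edge of the black grip strip (120 mm wide, 26 to 36 mm above the counter) on the tray's front, 33 mm outside the lip's inner face, 31 mm above the counter; moves with the tray. Axes as the oven's. Pushing here along the oven's +x slides the tray in.
- paddle: Cherry wood paddle, 200 mm long, 14 mm thick, about 120 g, starts flat on the counter. Origin mid-length on its underside; x from the blade's edge (foot, x = -100 mm) to the handle end (100 mm), y across, z out of its upper face. Blade 64 mm wide up to x = 15 mm, handle 30 mm wide beyond; centre of mass near x = -15 mm. Leaning with the tray halfway, it rises about 41 degrees from level.
- paddle_foot (a point): Middle of the blade's straight end edge (mid-thickness): the end that stands on the tray against the lip.
- paddle_top (a point): Middle of the handle's end (mid-thickness): the end that leans on the oven front.
- crock: Sage green ceramic utensil crock, 120 mm across, 140 mm high, a cherry wood spoon standing in it to a height of 221 mm; origin under its centre. Bystander.
- shaker: Stainless dredge shaker with twist lid, 76 mm across, 116 mm high, upright; origin under its centre. Bystander.
- scraper: Bright orange plastic scraper lying flat, 183 mm long, 75 mm wide, 12 mm thick; origin near its middle on the counter. Bystander.

How it is judged:
By the outcome, as a careful person would: the job done as asked, in the order asked, and still so for the second after the job is handed in, with the robot touching nothing.
It also fails if it takes over 61 s, if anything falls off the work surface, if the arm or the gripper's body presses on something with over 40 N, if the wrist force passes 120 N, or if a joint passes its speed limit or range.

## Robot

A 7-joint arm with a two-finger parallel gripper is mounted at the origin on the work surface. World frame = base frame: x ahead of the robot, y to its left, z up, the work surface at z = 0. Lengths are in mm, angles in rad, forces in N, time in s.
With the tool pointing down it reaches from about 400 to 900 mm from the base axis. Payload 5.6 kg.
Tool frame: the origin (TCP) lies midway between the tips of the shut fingers; the grasp point (between the pads) lies 19 mm behind it; x points along the fingers, y is the direction in which the jaws open and shut, and the axes are right-handed (so a half turn about x gives the same grasp; the last joint's range is limited). The gripper opens to 92 mm and grips with 3 to 60 N. Pads are 20 mm wide; open, the fingers measure 128 mm over their backs; the gripper's body (75 mm by 189 mm) begins 69 mm behind the grasp point.
Start: joints at [1.176, 0.468, -0.012, 1.603, 0.006, 1.071, -0.056], TCP at [223.942, -610.212, 214.592] pointing down, gripper open.
Joint ranges: [-2.53, 2.53], [-0.31, 2.02], [-1.57, 1.55], [0.28, 2.44], [-1.29, 4.43], [0.15, 1.84], [-2.92, 2.92]. Speed limits (rad/s): [2.57, 2.57, 3.14, 3.14, 3.14, 3.14, 3.14].

## Interface

Orientations are given as a rotation vector (axis times angle).
In Python, from cell import robot, grip, kin, viewer gives the robot as it stands. Calls block until the motion is done:
- robot.movep(position, orientation): joint-space move of the TCP to a pose.
- robot.servo_line(position, feed=150, rotation=None): straight line of the TCP; rotation=None keeps the orientation; feed is the mean speed in mm/s.
- robot.goto_joints(angles): joint-space move.
- grip(opening, newtons=None): opening from 0.0 (shut) to 1.0 (fully open); newtons is the grip in N (None keeps the last); returns when the fingers have stopped.
- robot.hold(seconds).
- kin.ik(position, orientation): joint angles nearest the present ones, or None.
- robot.observe(): the state.
- viewer.read_camera(name): name is "scene" or "top"; returns the picture (420x560x3 uint8, red, green, blue); there is no depth.
- viewer.camera_info(name): a dict with "camera_matrix" (3x3 intrinsics, pixels), "R" (3x3) and "t" (3): a world point X has camera coordinates R X + t. Camera axes: x right, y down, z forward; pixel columns grow to the right and rows downward; lengths in mm; the calibration is good to about 2 mm. A picture is of the moment at which its call begins. camera_info takes no time and is no camera call.
A pose or a line that the arm cannot do raises robot.IKError and nothing moves.
- robot.job_done(): hands the job in, once; it reports no verdict.
Trained networks look in the newest picture that a camera, given by its name, has taken for a name from the list of things; names that differ only in an ending like _2 or _b are one class to them, and where a whole thing is asked for, a point or a joint stands for the part that bears it (a point fixed in the world has none). Each returns a list of dicts, best first, with "confidence" (0 to 1); they miss things now and then, are a little off and sometimes report something else, mostly with a low value. They report only what shows in the picture. A call takes as long as a camera call.
- viewer.silhouettes(name, camera): "mask" (420x560 bool, what is visible of it).
- viewer.pinpoint(name, camera): "at" ([x, y, z] in mm, in the coordinates of the camera as it stood for that picture, good to about 4 mm: a listed point, or the origin of a listed thing).
The state is a dict: "t": time; "joints": joint angles; "joint_velocities": joint speeds; "joint_torque": joint torques, N m; "tcp_pos": TCP position; "tcp_rot": TCP orientation; "contact_force": force on the tool from outside, world axes, zero at the start; "wrist_torque": the same for the moment, N m; "grip_width": opening from 0.0 (shut) to 1.0 (fully open).
Only numpy, scipy, OpenCV 4.12 (cv2) and the standard library are available. Lean on these libraries where they do the work, as an engineer would, in place of code of your own. Each camera call takes 0.05 s, during which the arm holds its last target. There are 200 camera calls.

## Working session

There is one attempt and no reset: what is moved stays moved. The work goes in short steps, each a Python script; the robot and the scene stay as the last script left them, time stands still between calls to the robot, and variables do not carry over. Pictures are saved under pics/ and viewed, about 8 in all and at most 12, crops included, and the job is handed in when it is done.

```bash
mkdir -p pics; ls; cat > h.py <<'E'
import numpy as np, cv2
from cell import robot, grip, kin, viewer
from scipy.spatial.transform import Rotation as Rn
def save(cam,fn):
    im=viewer.read_camera(cam); cv2.imwrite('pics/'+fn,im[:,:,::-1].copy()); return im
def world(cam,p):
    c=viewer.camera_info(cam); return np.array(c['R']).T@(np.array(p)-np.array(c['t']))
def pix(cam,X):
    c=viewer.camera_info(cam); q=np.array(c['camera_matrix'])@(np.array(c['R'])@np.array(X)+np.array(c['t'])); return q[:2]/q[2]
def find(cam,names):
    for n in names:
        for d in viewer.pinpoint(n,cam)[:2]:
            w=world(cam,d['at']); print(cam,n,round(d['confidence'],2),w.round(1),pix(cam,w).round())
E
python3 - <<'E'
from h import *
for c in ('scene','top'):
    save(c,c+'0.png'); find(c,['oven','tray_stop','tray_grip','paddle','paddle_foot','paddle_top','crock','shaker','scraper'])
print(robot.observe())
E
```

```text
pics
scene oven 0.88 [ 550.6 -206.6   -0.7] [138. 247.]
scene tray_stop 0.89 [573.4  41.2   9.4] [238. 227.]
scene tray_grip 0.86 [575.8  71.8  35.1] [249. 217.]
scene paddle 0.94 [448.6 254.4   2.5] [298. 185.]
scene paddle_foot 0.7 [460.5 355.2   5.4] [331. 179.]
scene paddle_foot 0.55 [575.6  37.5  10.4] [237. 228.]
scene paddle_top 0.86 [428.4 153.2   6.7] [263. 187.]
scene paddle_top 0.6 [781.1 211.6   0.8] [332. 270.]
scene crock 0.84 [679.8 365.3   5.1] [370. 226.]
scene crock 0.48 [781.2 213.8   2.4] [333. 269.]
scene shaker 0.57 [781.5 213.    3.4] [333. 269.]
scene scraper 0.57 [493.7 522.1  -3. ] [386. 177.]
top oven 0.57 [ 5.492e+02 -2.046e+02 -1.000e-01] [454. 220.]
top tray_stop 0.68 [570.6  37.8   7.9] [350. 209.]
top tray_grip 0.73 [577.1  74.1  31.1] [335. 205.]
top paddle 0.67 [445.  255.7   1.7] [255. 263.]
top paddle_foot 0.97 [462.4 352.4  10.4] [212. 255.]
top paddle_top 0.73 [464.3 350.4   8.4] [213. 254.]
top crock 0.78 [683.5 366.4  -1.9] [210. 162.]
top shaker 0.62 [779.5 211.4   0.8] [276. 123.]
top scraper 0.65 [4.976e+02 5.167e+02 2.000e-01] [142. 240.]
{'t': 1.0, 'joints': array([ 1.17601403,  0.46746267, -0.01158788,  1.60273427,  0.00596639,
        1.07140448, -0.05630074]), 'joint_velocities': array([ 0.00048216, -0.00208287,  0.00039324,  0.00076595, -0.00030729,
       -0.00145631,  0.00152134]), 'joint_torque': array([-8.57312461e-04, -5.20413387e+01, -1.30229857e-02, -2.44052857e+01,
       -5.67115517e-02,  1.14088424e-02,  3.84453369e-05]), 'tcp_pos': array([ 223.92827277, -610.19882391,  214.60237355]), 'tcp_rot': array([ 2.03007411,  0.36066926, -2.03009431]), 'contact_force': array([-0.08473379, -0.07897524, -0.45513595]), 'wrist_torque': array([-0.00398365,  0.00735759,  0.02753495]), 'grip_width': 1.0029600959848435}
```

View pics/scene0.png

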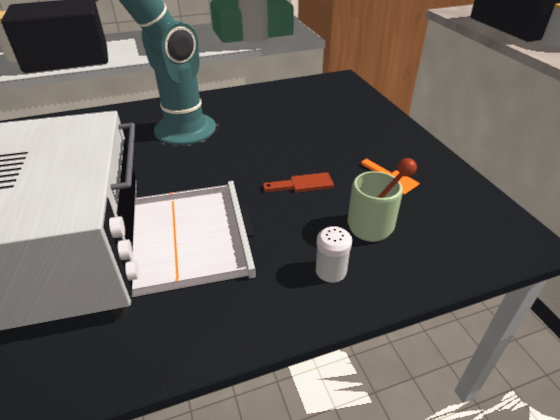

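View pics/top0.png

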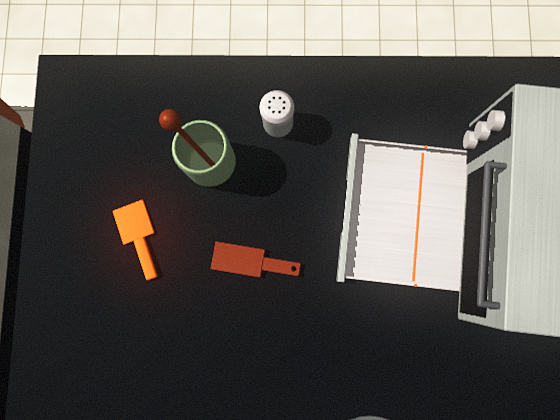

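The networks agree with both pictures. In top, the tray spans about (340–467, 135–290), the orange line is at x≈418, and the paddle runs (212,255) to (300,269) with its foot on the left. Next I'll refine the yaws and check the oven frame with an overlay.

```bash
cat >> h.py <<'E'
def plane(cam,uv,z):
    c=viewer.camera_info(cam); K=np.array(c['camera_matrix']);R=np.array(c['R']);t=np.array(c['t'])
    uv=np.atleast_2d(uv).astype(float); d=np.c_[uv,np.ones(len(uv))]@np.linalg.inv(K).T@R; o=-R.T@t
    return o+d*((z-o[2])/d[:,2])[:,None]
def orange(cam,im,box):
    x0,x1,y0,y1=box; s=im[y0:y1,x0:x1].astype(int)
    m=(s[...,0]>170)&(s[...,0]-s[...,2]>60)
    v,u=np.nonzero(m); return np.c_[u+x0,v+y0]
def mask(n,cam):
    return max(viewer.silhouettes(n,cam),key=lambda d:d['confidence'])['mask']
def line(P):
    vx,vy,x,y=cv2.fitLine(P[:,:2].astype(np.float32),cv2.DIST_HUBER,0,.01,.01).ravel()
    return np.array([vx,vy]),np.array([x,y])
E
python3 - <<'E'
from h import *
im=viewer.read_camera('top'); ov=im.copy()
ims=viewer.read_camera('scene')
for c,i,b in(('top',im,(395,440,158,272)),('scene',ims,(160,190,200,275))):
    uv=orange(c,i,b); d,p=line(plane(c,uv,10)); d*=np.sign(d[0]); print(c,len(uv),'line dir',d,np.degrees(np.arctan2(d[1],d[0])),p)
for c in('top','scene'):
    m=mask('paddle',c); v,u=np.nonzero(m); P=plane(c,np.c_[u,v],14)[:,:2]
    d,p=line(P); print(c,'paddle',m.sum(),np.degrees(np.arctan2(d[1],d[0])),p, 'extent',np.percentile((P-p)@d,[0.3,99.7]))
    d*=-1 if d[1]>0 else 1
    e=(P-p)@d; print(' foot end',p+d*e.min(),'top end',p+d*e.max())
o=np.array([550,-205.6]);
for a,col in((-95.1,(0,255,0)),):
  a=np.radians(a);X=np.array([np.cos(a),np.sin(a)]);Y=np.array([-X[1],X[0]])
  W=lambda x,y,z:np.r_[o+x*X+y*Y,z]
  big=[]
  for c,i in(('top',im),('scene',ims)):
    i=cv2.resize(i,None,fx=2,fy=2,interpolation=cv2.INTER_CUBIC)
    for l in([W(0,-220,260),W(0,220,260),W(340,220,260),W(340,-220,260)],[W(0,-220,45),W(0,220,45)],[W(0,-220,45),W(0,-220,260)],[W(0,220,45),W(0,220,260)],[W(-246,-156,36),W(-246,156,36)]):
      q=np.array([2*pix(c,x)+.5 for x in l]).astype(int); cv2.polylines(i,[q],False,col,1)
    big.append(i)
out=np.hstack([big[0][140:700,640:1120],big[1][200:760,0:320]])
cv2.imwrite('pics/ov.png',out[:,:,::-1])
E
```

```text
top 354 line dir [ 0.9943396  -0.10624856] -6.0991063 [ 559.47833 -118.01291]
scene 212 line dir [ 0.994087   -0.10858689] -6.233862 [ 556.9645  -117.41221]Traceback (most recent call last):
  File "<stdin>", line 7, in <module>
  File "h.py", line 23, in mask
    return max(viewer.silhouettes(n,cam),key=lambda d:d['confidence'])['mask']
           ~~~^^^^^^^^^^^^^^^^^^^^^^^^^^^^^^^^^^^^^^^^^^^^^^^^^^^^^^^^
ValueError: max() iterable argument is empty
```

```bash
python3 - <<'E'
from h import *
im=viewer.read_camera('top'); ims=viewer.read_camera('scene')
for c,i,b in(('top',im,(200,310,235,285)),('scene',ims,(258,338,168,198))):
    x0,x1,y0,y1=b; s=i[y0:y1,x0:x1].astype(int)
    m=(s[...,0]-s[...,1]>50); v,u=np.nonzero(m); P=plane(c,np.c_[u+x0,v+y0],13)[:,:2]
    d,p=line(P); d*=-1 if d[1]>0 else 1; e=(P-p)@d
    n=np.array([-d[1],d[0]]);w=(P-p)@n
    # blade sides: centreline per slice
    ec=e-e.min(); cs=[(w[(ec>k)&(ec<k+10)].min()+w[(ec>k)&(ec<k+10)].max())/2 for k in range(10,190,10)]
    sl=np.polyfit(np.arange(15,195,10),cs,1)
    print(c,m.sum(),'yaw',np.degrees(np.arctan2(d[1],d[0])),'corr',np.degrees(sl[0]),'len',np.ptp(e),'foot',p+d*e.min()+n*sl[1],'top',p+d*e.max()+n*(sl[1]+200*sl[0]), 'w',np.ptp(w))
o=np.array([550,-205.6]);col=(0,255,0)
for a in(-96.1,):
  a=np.radians(a);X=np.array([np.cos(a),np.sin(a)]);Y=np.array([-X[1],X[0]])
  W=lambda x,y,z:np.r_[o+x*X+y*Y,z]
  print('line pos in oven x',[(np.array(q)-o)@X for q in((559.48,-118.01),(556.96,-117.4))])
  big=[]
  for c,i in(('top',im),('scene',ims)):
    i=cv2.resize(i,None,fx=2,fy=2,interpolation=cv2.INTER_CUBIC)
    for l in([W(0,-220,260),W(0,220,260),W(340,220,260),W(340,-220,260)],[W(0,-220,45),W(0,220,45)],[W(0,-220,45),W(0,-220,260)],[W(0,220,45),W(0,220,260)],[W(-246,-156,36),W(-246,156,36)]):
      q=np.array([2*pix(c,x)+.5 for x in l]).astype(int); cv2.polylines(i,[q],False,col,1)
    big.append(i)
out=np.hstack([big[0][140:700,640:1120],big[1][200:760,0:320]])
cv2.imwrite('pics/ov.png',out[:,:,::-1])
E
```

```text
top 1938 yaw -98.9735 corr -0.11884573139585106 len 199.8646815816449 foot [463.74913261 351.67831479] top [432.16491579 154.32457557] w 64.37415997144213
scene 863 yaw -98.93297 corr 0.006762049963851051 len 200.83864031413106 foot [467.8319513  352.48323728] top [436.66927359 154.07696525] w 75.87690869514552
line pos in oven x [np.float64(-88.10144392289487), np.float64(-88.44020460904882)]
```

View pics/ov.png

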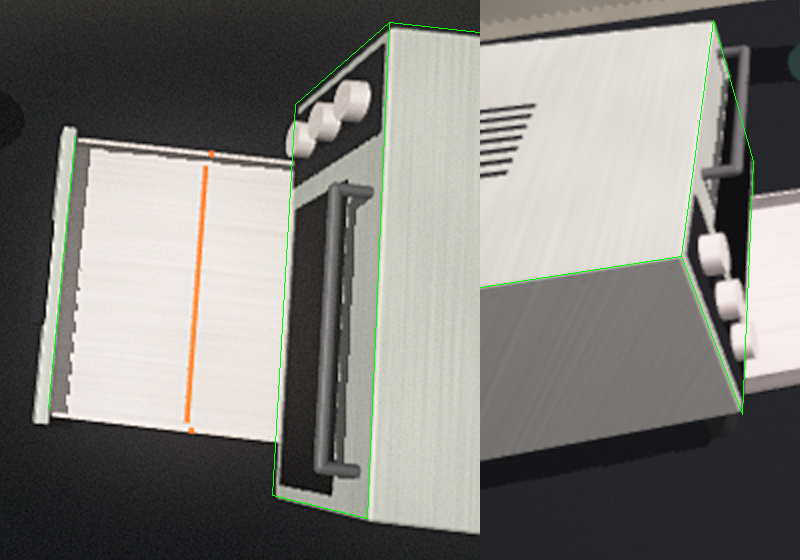

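The overlay fits the oven front in both views. The tray is 248 mm out, so it needs about 88 mm of push. I'll push part-way, measure the line, then finish.

```bash
cat >> h.py <<'E'
O=np.array([550,-205.6]); A=np.radians(-96.1); X=np.array([np.cos(A),np.sin(A)]); Y=np.array([-X[1],X[0]])
def W(x,y,z): return np.r_[O+x*X+y*Y,z]
def rv(down,jaw):
    x=np.array(down)/np.linalg.norm(down); y=np.array(jaw); y=y-x*(x@y); y/=np.linalg.norm(y)
    return Rn.from_matrix(np.c_[x,y,np.cross(x,y)]).as_rotvec()
def pick(pos,down,jaw):
    q0=robot.observe()['joints']; best=None
    for s in(1,-1):
        r=rv(down,s*np.array(jaw)); q=kin.ik(pos,r)
        if q is not None:
            c=np.abs(np.array(q)-q0).max()
            if best is None or c<best[0]: best=(c,r,q)
    return best
E
python3 - <<'E'
from h import *
# feasibility for final pose
th=np.radians(42); ax=np.r_[X*np.sin(th),-np.cos(th)]
for p in(W(-90,0,70),W(-170,0,110)): print('final',pick(p,ax,np.r_[Y,0]))
b=pick(W(-320,0,200),[0,0,-1],np.r_[Y,0]); print('pre',b)
p=robot.observe()['tcp_pos']; robot.servo_line([p[0],p[1],440],feed=300)
q=pick(W(-320,0,440),[0,0,-1],np.r_[Y,0]); print(q); robot.movep(W(-320,0,440),q[1]); grip(0)
robot.servo_line(W(-320,0,14),feed=250)
o=robot.observe(); print(o['t'],o['tcp_pos'],o['contact_force'],o['joints'])
E
```

```text
final (np.float64(1.1501655870639558), array([ 0.69821004,  0.62756873, -1.56820542]), array([ 0.02580679,  0.72151248, -0.34000859,  1.85133984,  0.98718848,
        1.20401038, -1.04337039]))
final (np.float64(1.133906208782311), array([ 0.69821004,  0.62756873, -1.56820542]), array([ 0.04206617,  0.73779532, -0.54511165,  1.76711776,  0.97031737,
        1.40419487, -1.09054527]))
pre (np.float64(0.8770868973186954), array([ 1.287192  ,  1.15696051, -1.287192  ]), array([ 0.29888548,  0.5055099 , -0.7308301 ,  1.7208774 ,  0.37919011,
        1.06174445, -0.66448065]))
(np.float64(0.9394290119129209), array([ 1.287192  ,  1.15696051, -1.287192  ]), array([ 0.42311673,  0.38343466, -0.9389687 ,  1.37610277,  0.3068918 ,
        1.53342371, -0.59784729]))
8.1917 [584.81810537 112.81762152  15.15626825] [ 0.29560689 -0.24026614 -1.06356764] [ 0.25485816  0.77157087 -0.68300803  1.8242699   0.66905079  0.78906315
 -0.88704452]
```

```bash
python3 - <<'E'
from h import *
robot.servo_line(W(-222,0,14),feed=50)
o=robot.observe(); print(o['t'],'tcp ovenx',(o['tcp_pos'][:2]-O)@X,o['contact_force'])
im=save('top','p1.png'); 
uv=orange('top',im,(400,475,150,285)); d,p=line(plane('top',uv,10)); print(len(uv),'line',np.degrees(np.arctan2(d[1],d[0])),(p-O)@X)
find('top',['tray_stop','tray_grip'])
viewer.read_camera('scene'); find('scene',['tray_stop','tray_grip'])
print('exp stop',W(-180,0,10))
E
```

```text
10.3 tcp ovenx -221.96695939759243 [-0.08966042  2.65266544 -0.45383173]
192 line -6.265509 -21.48780936804634
top tray_stop 0.74 [565.7 -28.7  10.3] [379. 211.]
scene tray_stop 0.76 [568.2 -26.7  11.7] [211. 231.]
scene tray_stop 0.17 [494.6 523.5  -2. ] [386. 176.]
scene tray_grip 0.69 [566.7   6.8  33.2] [223. 221.]
scene tray_grip 0.58 [430.7 151.    9.2] [262. 187.]
exp stop [569.12753284 -26.61917006  10.        ]
```

View pics/p1.png

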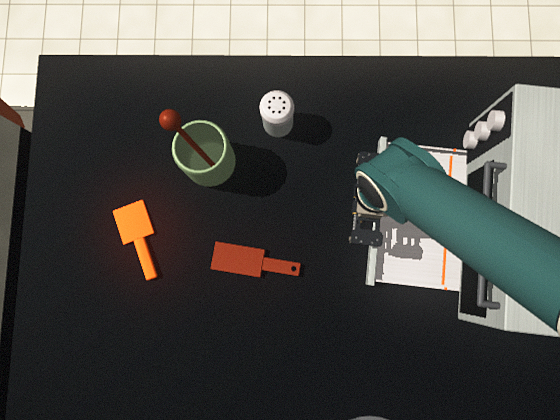

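The tray is part-way in, with the line at px ≈(452–445,150–290) and the oven edge at ≈(466–460). About 21 mm remain.

```bash
python3 - <<'E'
from h import *
robot.servo_line(W(-201.5,0,14),feed=30)
robot.servo_line(W(-260,0,14),feed=200)
robot.servo_line(W(-260,0,120),feed=250)
P=np.array([449,252]); # paddle centre approx
q=pick(np.r_[448.5,255,150],[0,0,-1],[np.cos(A+np.pi/2),np.sin(A+np.pi/2),0]); 
pa=np.radians(-98.97); jaw=[-np.sin(pa),np.cos(pa),0]
d=np.array([np.cos(pa),np.sin(pa)])
f=np.array([464.7,352]); g=f+d*90; q=pick(np.r_[g,100],[0,0,-1],jaw); print('grasp',g,q)
robot.movep(np.r_[g,100],q[1]); grip(1.0)
o=robot.observe(); print(o['t'],o['tcp_pos'])
im=save('top','p2.png')
uv=orange('top',im,(440,475,150,285)); 
if len(uv)>20:
    dd,p=line(plane('top',uv,10)); print(len(uv),'line',np.degrees(np.arctan2(dd[1],dd[0])),(p-O)@X)
find('top',['tray_stop','tray_grip','paddle'])
ims=save('scene','p2s.png'); find('scene',['tray_stop','tray_grip','paddle']); print('exp stop',W(-160,0,10))
b=np.hstack([cv2.resize(im[130:300,350:510],None,fx=3,fy=3),cv2.resize(ims[130:300,90:190],None,fx=3,fy=3)]); cv2.imwrite('pics/p2c.png',b[:,:,::-1])
E
```

```text
grasp [450.66744379 263.10068973] (np.float64(0.5211625899305781), array([ 1.32359036,  1.13105237, -1.32359036]), array([ 0.04628732,  0.56363319, -0.80950167,  1.96634014,  0.54496113,
        0.84220793, -1.21952033]))
14.8 [450.65782387 263.07827461  99.97025012]
415 line -6.2644563 -0.08033253808682954
top tray_stop 0.95 [565.4 -51.6  10.2] [389. 212.]
top tray_grip 0.93 [567.9 -13.3  31.4] [374. 209.]
scene tray_stop 0.94 [565.  -49.9   9.6] [202. 233.]
scene tray_grip 0.72 [565.1 -14.9  33.6] [215. 223.]
scene paddle 0.89 [446.5 254.3  -0. ] [297. 185.]
exp stop [567.00225141 -46.50592894  10.        ]
```

View pics/p2c.png

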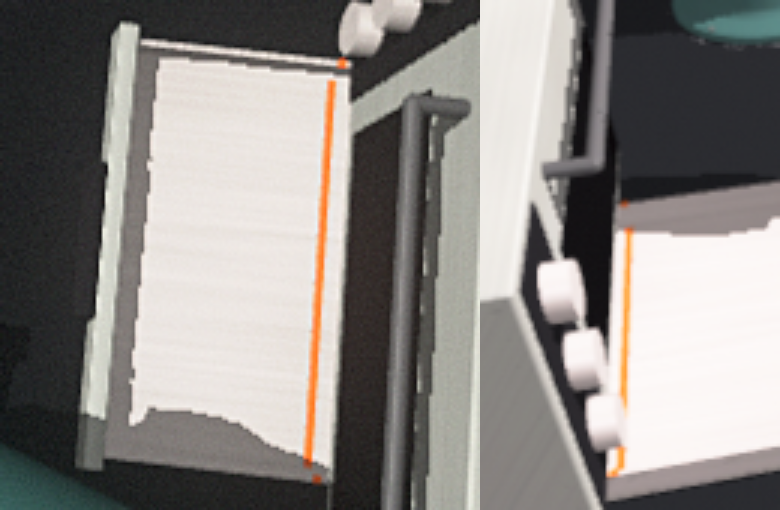

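The orange line on the floor sits just ahead of the oven edge in the image, as expected from parallax because that edge is 45 mm up. I'll measure the edge itself at z=45 and grasp the paddle in the same run.

```bash
python3 - <<'E'
from h import *
im=cv2.imread('pics/p2.png').astype(int); pts=[]
for v in range(160,255,3):
    r=im[v,:,:]; e=pix('top',[0,0,0])
    uline=np.nonzero((r[440:480,2]-r[440:480,0]>60))[0]+440
    g=r[uline.max()+2:uline.max()+14,0]; k=np.argmin(np.diff(g)); pts.append((uline.max()+2+k+.5,v))
P=plane('top',pts,45)[:,:2]; print('front edge oven x median',np.median((P-O)@X),np.round((P-O)@X)[::4])
o=robot.observe(); p=o['tcp_pos']
robot.servo_line([p[0],p[1],3],feed=150)
print(robot.observe()['contact_force'])
grip(0.5,30); o=robot.observe(); print(o['t'],'grip',o['grip_width']*92,o['tcp_pos'],o['contact_force'])
robot.servo_line([p[0],p[1],110],feed=200)
o=robot.observe(); print(o['t'],'grip',o['grip_width']*92,o['contact_force'])
E
```

```text
front edge oven x median 5.245844091363475 [ 0. 13.  6.  5.  4.  6.  5.  5.]
[-0.02220408 -0.67062318  0.23072357]
16.5333 grip 63.99191104152967 [450.81574284 263.09580361   3.28548894] [-1.32675746 -0.86675635  2.87179174]
17.2167 grip 63.242053569603485 [-0.16568521 -0.19681167 -1.07796307]
```

```bash
python3 - <<'E'
from h import *
out=[]
for c,f,box in(('top','pics/p2.png',(430,560,80,340)),('scene','pics/p2s.png',(70,200,90,350))):
    i=cv2.imread(f); x0,x1,y0,y1=box; i=cv2.resize(i[y0:y1,x0:x1],None,fx=3,fy=3,interpolation=cv2.INTER_NEAREST)[:600]
    if c=='scene': i=cv2.resize(cv2.imread(f)[90:290,70:200],None,fx=3,fy=3,interpolation=cv2.INTER_NEAREST)
    for xo,col in((0,(0,255,0)),(5,(255,0,255))):
        for l in([W(xo,-220,260),W(xo,220,260),W(xo,220,45),W(xo,-220,45),W(xo,-220,260)],):
            q=np.array([((pix(c,x)-[x0,y0]+.5)*3) for x in l]).round().astype(int); cv2.polylines(i,[q],False,col,1)
    out.append(i[:600])
cv2.imwrite('pics/ov2.png',np.hstack(out))
E
```

```text
(no output)
```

View pics/ov2.png

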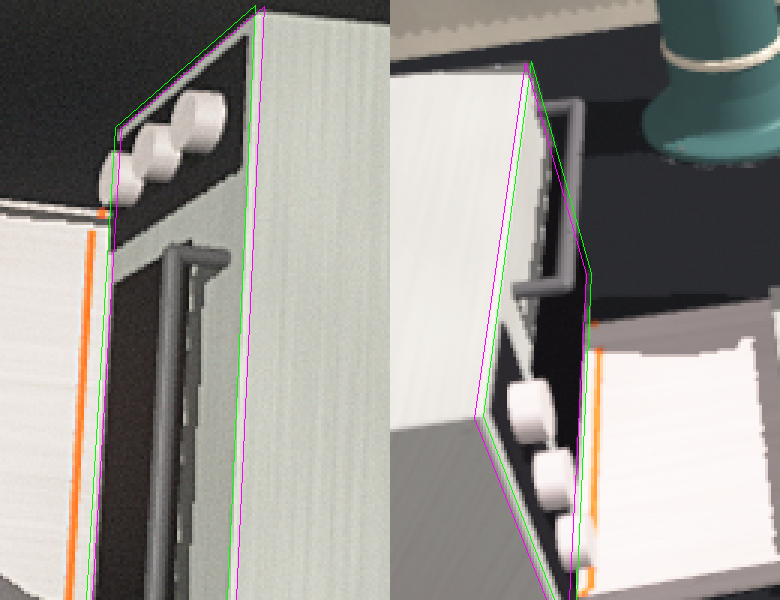

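The oven front lies between the 0 and +5 mm lines, so the tray is at about 160–163 mm. That is within calibration, so I'm accepting it. The paddle is gripped at 64 mm, as it should be. Now I'll carry it to the tray.

```bash
cat >> h.py <<'E'
def tcp(ux,uz,deg,L=90,h=3.3):
    t=np.radians(deg); return W(ux+L*np.cos(t)-h*np.sin(t),0,uz+L*np.sin(t)+h*np.cos(t))
def rot(deg,ref=None):
    t=np.radians(deg); return rv(np.r_[X*np.sin(t),-np.cos(t)],S*np.r_[Y,0])
S=1
def F(): 
    f=robot.observe()['contact_force']; return np.array([f[:2]@X,f[:2]@Y,f[2]])
E
python3 - <<'E'
import h
from h import *
q0=robot.observe()['joints']; ux=-161+10+6
for s in(1,-1):
    h.S=s; q=kin.ik(tcp(ux-90,55,46),rot(46)); print(s,q is not None and np.abs(q-q0).max())
R0=Rn.from_rotvec(robot.observe()['tcp_rot']).as_matrix(); h.S=1 if R0[:2,1]@Y>0 else -1; print('S',h.S)
robot.movep(tcp(ux-90,55,46),rot(46))
o=robot.observe(); print(o['t'],F(),o['grip_width']*92)
robot.servo_line(tcp(ux,55,46),feed=120)
f0=F(); print(f0)
robot.servo_line(tcp(ux,17,46),feed=100); print(F())
save('top','p3.png'); find('top',['paddle_foot','paddle_top','tray_stop'])
ims=save('scene','p3s.png'); find('scene',['paddle_foot','paddle_top','tray_stop'])
t=np.radians(46); print('exp foot',W(ux-7*np.sin(t),0,17+7*np.cos(t)),'top',W(ux-7*np.sin(t)+200*np.cos(t),0,17+7*np.cos(t)+200*np.sin(t)))
print(robot.observe()['t'])
b=cv2.resize(ims[110:300,80:280],(800,600)*1 if 0 else (630,600)); cv2.imwrite('pics/p3c.png',b[:,:,::-1])
E
```

```text
1 0.5899788830403374
-1 3.13836246516986
S 1
18.3833 [ 0.87137754  0.06397698 -0.12263789] 63.342411289630334
[-0.72444172  0.22925394 -1.31115029]
[ 0.19174543  0.60501684 -0.26393102]
top paddle_foot 0.51 [681.8 366.5  -1.1] [210. 163.]
top paddle_top 0.75 [ 553.8 -194.7  168.9] [481. 206.]
top tray_stop 0.59 [ 553.8 -194.1  166.4] [480. 206.]
scene paddle_foot 0.74 [566.7 -55.9  23. ] [199. 230.]
scene paddle_top 0.73 [ 550.2 -196.4  167.5] [126. 192.]
scene tray_stop 0.69 [566.6 -47.7  10.7] [203. 233.]
scene tray_stop 0.64 [ 7.791e+02  2.126e+02 -6.000e-01] [332. 270.]
exp foot [565.94337017 -56.41413009  21.86260859] top [ 551.17992485 -194.55916528  165.73056866]
20.2167
```

View pics/p3c.png

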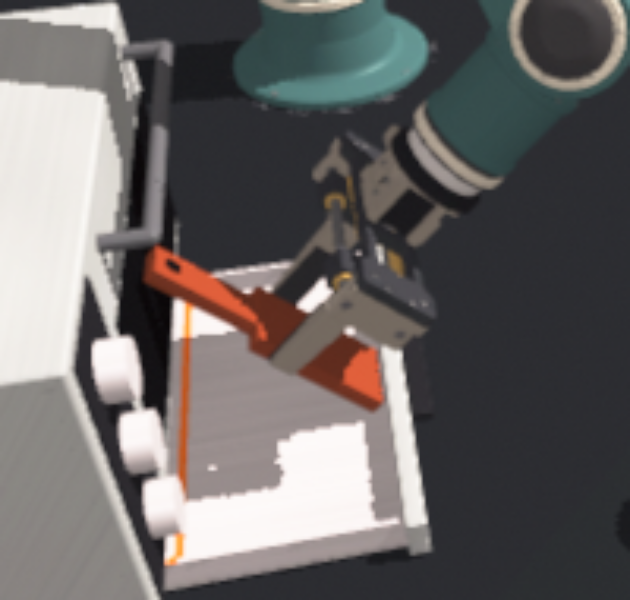

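The paddle foot is inside the tray behind the lip, and the networks agree with the expected pose to about 3 mm. Next is a gentle set-down with force checks, since the tray itself slides at 4 N.

```bash
cat >> h.py <<'E'
def Fm(n=5):
    a=[]
    for _ in range(n): robot.hold(.03); a.append(F())
    return np.mean(a,0)
E
python3 - <<'E'
from h import *
ux=-145; f0=Fm(); print('f0',f0.round(2)); uz=14
while uz>4:
    robot.servo_line(tcp(ux,uz,46),feed=40); f=Fm()-f0
    print('z',uz,f.round(2))
    if f[2]>2: break
    uz-=1
zc=uz; uz+=1.2; robot.servo_line(tcp(ux,uz,46),feed=40); f0=Fm(); print('f0',f0.round(2))
while ux>-165:
    ux-=1; robot.servo_line(tcp(ux,uz,46),feed=40); f=Fm()-f0; print('x',ux,f.round(2))
    if f[0]>1.5: break
print(zc,ux,robot.observe()['t'])
E
```

```text
f0 [ 0.07  0.54 -1.36]
z 14 [-0.11 -0.36  0.21]
z 13 [-0.4  -0.49  0.53]
z 12 [-0.2  -0.3   0.36]
z 11 [-0.23 -0.29  0.35]
z 10 [-0.23 -0.49  0.01]
z 9 [ 0.28 -0.13  1.87]
z 8 [ 2.35 -1.24  6.74]
f0 [1.07 0.2  2.12]
x -146 [ 0.3   0.21 -0.34]
x -147 [ 0.62 -0.27 -0.2 ]
x -148 [ 1.61 -0.61  1.01]
8 -148 24.9667
```

```bash
python3 - <<'E'
from h import *
uz=10; ux=-146
robot.servo_line(tcp(ux,uz,46),feed=40); f0=Fm(); print('f0',f0.round(2))
while ux>-156:
    ux-=1; robot.servo_line(tcp(ux,uz,46),feed=40); f=Fm()-f0; print('x',ux,f.round(2))
    if f[0]>2.5: break
print(ux,robot.observe()['t'])
E
```

```text
f0 [ 0.23 -0.01 -1.29]
x -147 [-0.15  0.11 -0.24]
x -148 [ 0.23 -0.26  0.55]
x -149 [3.25 0.36 2.13]
-149 26.6333
```

The lip contact is confirmed with the foot off the floor. Now I'll pitch the handle down until it touches the oven, then release.

```bash
python3 - <<'E'
from h import *
f0=None
for d in (45,44,43.3,42.6,42,41.5,41,40.5,40):
    ux=-158.4+14*np.sin(np.radians(d))
    robot.servo_line(tcp(ux,9.6,d),feed=40,rotation=rot(d)); f=Fm()
    if f0 is None: f0=f
    print(d,(f-f0).round(2))
    if (f-f0)[0]<-2.0 : break
save('top','p4.png'); find('top',['paddle_top','tray_stop'])
viewer.read_camera('scene'); find('scene',['paddle_foot','paddle_top','tray_stop']); print(robot.observe()['t'])
E
```

```text
45 [0. 0. 0.]
44 [-0.29 -0.83 -0.02]
43.3 [-0.43 -0.2  -0.29]
42.6 [-0.67 -0.45 -0.68]
42 [-0.28 -0.47 -0.35]
41.5 [-0.61 -0.19 -0.34]
41 [-3.06 -1.14  0.26]
top paddle_top 0.83 [ 553.2 -202.4  146.5] [480. 208.]
scene paddle_foot 0.94 [566.8 -54.7  13.4] [200. 233.]
scene paddle_top 0.62 [ 548.2 -203.7  143.8] [125. 201.]
scene tray_stop 0.62 [566.2 -48.2   9.4] [203. 233.]
scene tray_stop 0.54 [ 551.9 -202.2  148. ] [125. 200.]
29.9
```

The handle touched the oven at 41°, which is the angle given for a halfway tray. Releasing.

```bash
python3 - <<'E'
from h import *
grip(0.78); print(robot.observe()['grip_width']*92, F()); robot.hold(.2); grip(0.88)
o=robot.observe(); R=Rn.from_rotvec(o['tcp_rot']).as_matrix(); p=o['tcp_pos']
robot.servo_line(p-R[:,0]*40,feed=60); robot.servo_line(p-R[:,0]*150,feed=200)
o=robot.observe(); 
robot.servo_line(o['tcp_pos']+np.r_[-X*120,60],feed=250)
robot.goto_joints([o['joints'][0]-0.0]+list(robot.observe()['joints'][1:])) if 0 else None
im=save('top','p5.png'); find('top',['paddle_foot','paddle_top','tray_stop'])
ims=save('scene','p5s.png'); find('scene',['paddle_foot','paddle_top','tray_stop','crock','shaker','scraper'])
t=np.radians(41); print('exp foot',W(-160+4.6,0,15.3),'top',W(-160+4.6+151,0,15.3+131),robot.observe()['t'])
b=np.hstack([cv2.resize(im[120:320,340:520],(400,444)),cv2.resize(ims[120:320,70:250],(400,444))]); cv2.imwrite('pics/p5c.png',b[:,:,::-1])
E
```

```text
71.49886210788648 [ 0.35808608  1.30739989 -0.67113755]
top paddle_foot 0.67 [567.  -51.9  16.1] [390. 211.]
top paddle_top 0.68 [ 547.8 -205.9  146.8] [482. 211.]
top paddle_top 0.38 [778.2 210.4   0. ] [276. 124.]
top tray_stop 0.94 [564.  -48.2   8.5] [387. 212.]
scene paddle_foot 0.61 [566.  -52.8  13.6] [201. 232.]
scene paddle_top 0.6 [ 548.3 -202.5  146.1] [125. 200.]
scene tray_stop 0.81 [567.7 -48.2   8.8] [203. 234.]
scene tray_stop 0.53 [ 556.5 -128.3   77.4] [165. 218.]
scene crock 0.68 [679.4 363.3   2.3] [369. 226.]
scene shaker 0.63 [784.  212.6   2.8] [333. 270.]
scene scraper 0.22 [568.4 -48.6   9.2] [203. 234.]
exp foot [566.51343669 -51.07988348  15.3       ] top [ 550.46756191 -201.22491305  146.3       ] 33.525
```

View pics/p5c.png

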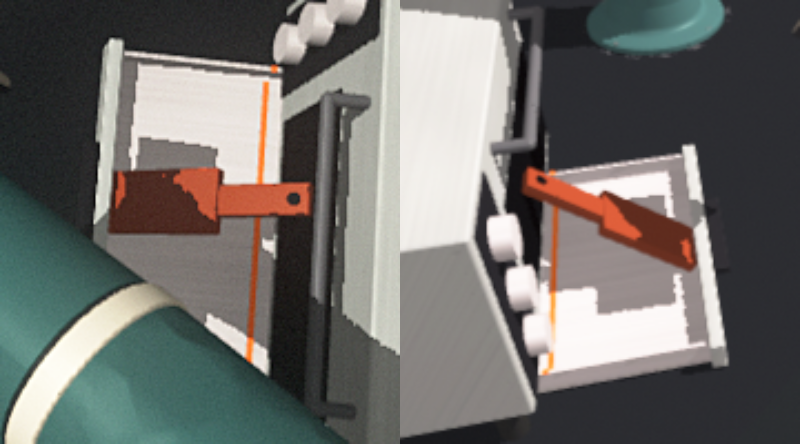

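Both views show the paddle standing free, with its foot along the lip and its handle on the oven front below the bar. I'll do one last check of the tray line, the paddle yaw and the scraper, then hand in.

```bash
python3 - <<'E'
from h import *
im=viewer.read_camera('top')
P=plane('top',orange('top',im,(440,475,150,190)),10); d,p=line(P); print('line oven x',((p-O)@X).round(1))
s=im[190:235,385:442].astype(int); v,u=np.nonzero(s[...,0]-s[...,1]>40); ed=[]
for r in range(v.min()+3,v.max()-2): ed.append((385+u[v==r].min()-.5,190+r))
d,_=line(plane('top',ed,20.6)); print('foot edge yaw',np.degrees(np.arctan(d[1]/d[0])),'want -6.1')
find('top',['scraper','crock','shaker']); print(robot.observe()['t'])
robot.job_done()
E
```

```text
line oven x -1.5Traceback (most recent call last):
  File "<stdin>", line 5, in <module>
    return umr_minimum(a, axis, None, out, keepdims, initial, where)
ValueError: zero-size array to reduction operation minimum which has no identity
```

```bash
python3 - <<'E'
from h import *
im=viewer.read_camera('top')
s=im[185:235,385:440].astype(int); m=(s[...,0]>1.6*s[...,1])&(s[...,0]>40); v,u=np.nonzero(m); ed=[]
for r in range(v.min()+3,v.max()-2):
    if (v==r).any(): ed.append((385+u[v==r].min()-.5,185+r))
d,_=line(plane('top',ed,20.6)); print('foot edge yaw',np.degrees(np.arctan(d[1]/d[0])),'want -6.1',len(ed))
find('top',['scraper','crock','shaker']); print(robot.observe()['t'])
robot.job_done()
E
```

```text
foot edge yaw -5.5848002 want -6.1 24
top scraper 0.62 [ 4.95e+02  5.19e+02 -5.00e-01] [141. 241.]
top shaker 0.55 [777.4 209.5  -0. ] [277. 124.]
33.775
the job is handed in; nothing more can be done
```

The job is handed in at 33.8 s of the 61 s allowed. The tray is at its halfway mark and the paddle is leaning there by itself, with the gripper clear of it.

**Tray:** I pushed it in from 248 mm out with the shut fingers on the grip strip. The last look put the orange line about 1.5 mm in front of my estimate of the oven front. That estimate is itself uncertain by 2–5 mm: the oven's lower front edge measured up to 5 mm deeper, while the network's points suggested the tray was slightly further in.

**Paddle:** I lowered it behind the lip and felt the floor and then the lip by force. I then pitched it down until the handle touched the oven at 41°, which is the angle given for a halfway tray. After release, the network's foot and top points were within about 5 mm of the ideal pose. The foot edge measured -5.6° against -6.1° for the lip, so it is square to about half a degree.

**Bystanders:** After the release, the crock, shaker and scraper were found within about 5 mm of where they started, which is close to the network's accuracy. The crock was missed in the very last top-camera look, but the scene camera had found it in place just before.

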